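# Set out the calibration weights for the balance check

## Robot

A 6-joint arm with a two-finger parallel gripper is mounted at the origin on the work surface. World frame = base frame: x ahead of the robot, y to its left, z up, the work surface at z = 0. Lengths are in m, angles in rad, forces in N, time in s.
With the tool pointing down it reaches from about 0.4 to 0.825 m from the base axis. Payload 7 kg.
Tool frame: the origin (TCP) lies at the very end of the fingers, on their centre line; the grasp point (between the pads) lies 19 mm behind it (bot.tcp_to_grasp is the distance from the TCP to the grasp point, in m); z points along the fingers, y is the direction in which the jaws open and shut (so a half turn about z gives the same grasp; the last joint's range is limited). The gripper opens to 85 mm and grips with 20 to 120 N. Pads are 22 mm wide; open, the fingers measure 114 mm over their backs; the gripper's body (76 mm by 85 mm) begins 54 mm behind the grasp point. The pads swing forward as they close: fully open they stand 13 mm farther back than shut.
Start: joints at [-0.958, 0.359, 0.012, 0, -1.224, -0.288], TCP at [0.215, -0.64, 0.231] pointing down, gripper open.
Joint ranges: [-3.07, 3.07], [-1.43, 2.12], [-1.02, 1.25], [-3.03, 1.67], [-3.05, -0], [-3.03, 3.03]. Speed limits (rad/s): [2.39, 2.39, 3.01, 3.14, 3.14, 3.14].

## Interface

Orientations are given as a 3x3 rotation matrix whose columns are the frame's x, y, z axes.
In Python, from cell import bot gives the robot as it stands. The module is installed in compiled form; this text tells all that it offers. Calls block until the motion is done:
- bot.reach(position, orientation): joint-space move of the TCP to a pose.
- bot.movel(position, rot=None, rate=0.15): straight line of the TCP; rot=None keeps the orientation; rate is the mean speed in m/s.
- bot.move_joints(angles): joint-space move.
- bot.move_gripper(opening, strength=None): opening from 0.0 (shut) to 1.0 (fully open); strength is the grip in N (None keeps the last); returns when the fingers have stopped.
- bot.pause(seconds).
- bot.ik(position, orientation): joint angles nearest the present ones, or None.
- bot.grab_frame(name): name is "scene" or "top" or "wrist"; returns (picture, depth): 400x640x3 uint8, red, green, blue; 400x640 float32, m along the optical axis (not along the pixel's ray), 0 where there is no reading.
- bot.camera_params(name): a dict with "camera_matrix" (3x3 intrinsics, pixels), "k1" (the pictures are not rectified: a ray, as slopes to the right and down, at radius r is drawn at 1 + k1 r^2 times it, then the intrinsics apply), "extrinsics" (4x4, takes a point from camera to world coordinates). Camera axes: x right, y down, z forward; pixel columns grow to the right and rows downward; lengths in m; the calibration is good to about 2 mm. A picture is of the moment at which its call begins: read the wrist's pose just before it. camera_params takes no time and is no camera call; for the wrist camera it gives the pose at the moment of the call.
A pose or a line that the arm cannot do raises bot.MotionError and nothing moves.
- bot.hand_in(): hands the job in, once; it reports no verdict.
Readings, each from a call of its own:
- bot.get_time(): time.
- bot.get_qpos(): joint angles.
- bot.get_qvel(): joint speeds.
- bot.get_joint_torque(): joint torques, N m.
- bot.get_ee_pos(): TCP position.
- bot.get_tool_rot(): TCP orientation.
- bot.get_contact_force(): force on the tool from outside, world axes, zero at the start.
- bot.get_wrist_torque(): the same for the moment, N m.
- bot.get_opening(): opening from 0.0 (shut) to 1.0 (fully open).
Only numpy, scipy, OpenCV 4.12 (cv2) and the standard library are available. Lean on these libraries where they do the work, as an engineer would, in place of code of your own. Each camera call takes 0.05 s, during which the arm holds its last target. There are 200 camera calls.

## Task

Get ready to check the balance with rising loads: stand the four steel weights upright on the wooden rest, one in the middle of each felt pad, in order of size, with the smallest on the pad nearest the balance and the largest on the pad farthest from it. Set every weight down gently, never letting it drop, and leave the glass beaker that stands among them where it is.

Things in the scene. Friction and masses are not known exactly. Their poses are not given: they have to be found in the camera images.
- weight_50: plain grey steel calibration weight of 50 g: an upright cylinder 18 mm in diameter with a thinner neck and a round knob on top, 33 mm high over all (the smallest of the four). The straight lower part, 18 mm wide, reaches 22 mm up; the knob, 14 mm wide, starts 25 mm up. Origin: centre of its underside; z up along its axis. Loose, standing on the bench.
- weight_100: plain grey steel calibration weight of 100 g: an upright cylinder 22 mm in diameter with a thinner neck and a round knob on top, 42 mm high over all (the second smallest). The straight lower part, 22 mm wide, reaches 28 mm up; the knob, 18 mm wide, starts 32 mm up. Origin: centre of its underside; z up along its axis. Loose, standing on the bench.
- weight_200: plain grey steel calibration weight of 200 g: an upright cylinder 28 mm in diameter with a thinner neck and a round knob on top, 53 mm high over all (the second largest). The straight lower part, 28 mm wide, reaches 35 mm up; the knob, 22 mm wide, starts 40 mm up. Origin: centre of its underside; z up along its axis. Loose, standing on the bench.
- weight_500: plain grey steel calibration weight of 500 g: an upright cylinder 38 mm in diameter with a thinner neck and a round knob on top, 68 mm high over all (the largest). The straight lower part, 38 mm wide, reaches 45 mm up; the knob, 30 mm wide, starts 52 mm up. Origin: centre of its underside; z up along its axis. Loose, standing on the bench.
- pad1: round grey felt pad, 60 mm in diameter and 3 mm thick, fixed on a flat wooden rest (80 by 310 mm, 8 mm thick, fixed to the bench), at the end of the row on the robot's left (+y). Origin: centre of the pad's underside; its top, on which a weight stands, is 3 mm higher (11 mm above the bench). z up; its y axis runs along the row. The four pads stand in a straight row, 75 mm apart, in the order pad1, pad2, pad3, pad4; the row's place and direction on the bench vary.
- pad2: round grey felt pad, 60 mm in diameter and 3 mm thick, fixed on a flat wooden rest (80 by 310 mm, 8 mm thick, fixed to the bench), second from the end on the robot's left. Origin: centre of the pad's underside; its top, on which a weight stands, is 3 mm higher (11 mm above the bench). z up; its y axis runs along the row. The four pads stand in a straight row, 75 mm apart, in the order pad1, pad2, pad3, pad4; the row's place and direction on the bench vary.
- pad3: round grey felt pad, 60 mm in diameter and 3 mm thick, fixed on a flat wooden rest (80 by 310 mm, 8 mm thick, fixed to the bench), third from the end on the robot's left. Origin: centre of the pad's underside; its top, on which a weight stands, is 3 mm higher (11 mm above the bench). z up; its y axis runs along the row. The four pads stand in a straight row, 75 mm apart, in the order pad1, pad2, pad3, pad4; the row's place and direction on the bench vary.
- pad4: round grey felt pad, 60 mm in diameter and 3 mm thick, fixed on a flat wooden rest (80 by 310 mm, 8 mm thick, fixed to the bench), at the end of the row on the robot's right (-y). Origin: centre of the pad's underside; its top, on which a weight stands, is 3 mm higher (11 mm above the bench). z up; its y axis runs along the row. The four pads stand in a straight row, 75 mm apart, in the order pad1, pad2, pad3, pad4; the row's place and direction on the bench vary.
- balance: the precision balance: a low white housing 300 mm deep (x), 210 mm wide (y) and 68 mm high, with a round steel pan 160 mm wide on top (86 mm high) and a display in front. It stands well to one side of the rest, at the robot's left or right, changing from start to start; on the other side stands a white tube mixer with a square aluminium block full of holes, 125 mm high. Origin: centre of its underside. Fixed.
- beaker: small empty glass beaker, 42 mm wide and 60 mm high, standing upright among the weights; not to be moved. Origin: centre of its underside; z up. A white screw-capped plastic bottle, 39 mm wide and about 84 mm high, also stands among the weights, and steel forceps lie flat nearer the robot; neither is part of the job.

How it is judged:
By the outcome, as a careful person would: the job done as asked, in the order asked, and still so for the second after the job is handed in, with the robot touching nothing.
It also fails if it takes over 93 s, if anything falls off the work surface, if the arm or the gripper's body presses on something with over 40 N, if the wrist force passes 120 N, or if a joint passes its speed limit or range.

## Working session

There is one attempt and no reset: what is moved stays moved. The work goes in short steps, each a Python script; the robot and the scene stay as the last script left them, time stands still between calls to the robot, and variables do not carry over. Pictures are saved under pics/ and viewed, about 12 in all and at most 16, crops included, and the job is handed in when it is done.

```bash
mkdir -p pics; cat > h.py <<'E'
import numpy as np, cv2
from cell import bot
def save(n,img): cv2.imwrite(f'pics/{n}.png',img[:,:,::-1])
def rays(cam,uv,P=None):
    P=P or bot.camera_params(cam); K=np.array(P['camera_matrix']);T=np.array(P['extrinsics'])
    d=np.array([P['k1'],0,0,0],float)
    n=cv2.undistortPoints(np.array(uv,float).reshape(-1,1,2),K,d).reshape(-1,2)
    r=np.c_[n,np.ones(len(n))]@T[:3,:3].T
    return T[:3,3],r
def onplane(cam,uv,z,P=None):
    o,r=rays(cam,uv,P); return o+r*((z-o[2])/r[:,2])[:,None]
def cloud(cam,dep,P=None):
    P=P or bot.camera_params(cam); h,w=dep.shape
    u,v=np.meshgrid(np.arange(w),np.arange(h))
    o,r=rays(cam,np.c_[u.ravel(),v.ravel()],P)
    return (o+r*dep.ravel()[:,None]).reshape(h,w,3)
E
python3 - <<'E'
from h import *
for c in('top','scene'):
    p,d=bot.grab_frame(c); save(c+'0',p); np.savez(c+'0',p=p,d=d)
    P=bot.camera_params(c); print(c,np.round(P['camera_matrix'],1).tolist(),P['k1'],np.round(P['extrinsics'],3).tolist())
print(bot.get_time())
E
```

```text
top [[452.6, 0.0, 318.1], [0.0, 452.6, 200.8], [0.0, 0.0, 1.0]] -0.12456501328256123 [[-0.027, -0.984, 0.174, 0.279], [-1.0, 0.029, 0.008, 0.005], [-0.013, -0.173, -0.985, 1.513], [0.0, 0.0, 0.0, 1.0]]
scene [[423.6, 0.0, 325.3], [0.0, 423.6, 200.6], [0.0, 0.0, 1.0]] 0.017507695338264243 [[0.048, 0.855, -0.516, 1.304], [0.999, -0.046, 0.015, -0.006], [-0.011, -0.516, -0.857, 1.264], [0.0, 0.0, 0.0, 1.0]]
0.1
```

View pics/top0.png

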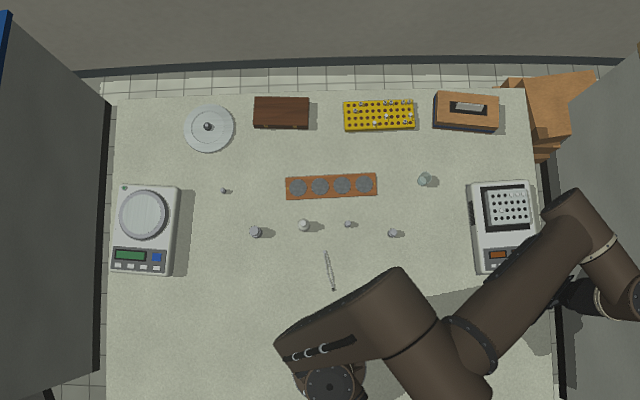

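View pics/scene0.png

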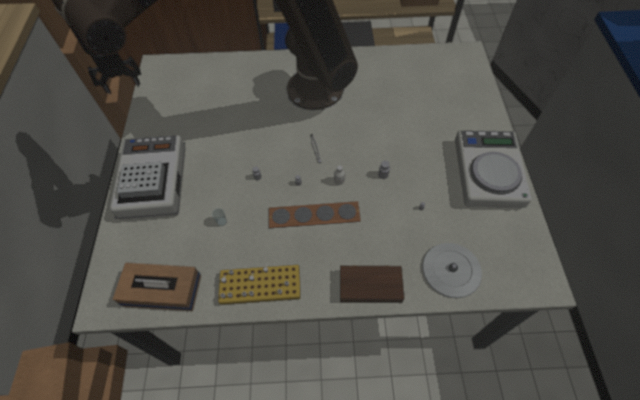

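The balance (green display, pan) is on the left (+y), so pad1 takes the 50 g. In the top view the weight candidates are at (224,190), (256,231), (348,224) and (393,233). The bottle is at (304,225), the beaker at (424,180) and the pads run from 297 to 364 along row ~185.

```bash
python3 - <<'E'
from h import *
t=np.load('top0.npz'); s=np.load('scene0.npz')
C=cloud('top',t['d'])
for n,(u,v) in dict(a=(224,190),b=(256,231),bot=(304,225),c=(348,224),d=(393,233),bk=(424,180),p1=(297,187),p4=(364,184),bench=(330,150)).items():
    w=C[v-12:v+13,u-12:u+13].reshape(-1,3); k=w[w[:,2]>0.012]
    print(n,np.round(onplane('top',[(u,v)],0.011)[0],3),'raised px',len(k),np.round(np.median(k,0),3) if len(k) else '', 'maxz',np.round(w[:,2].max(),3))
a=cv2.resize(t['p'][165:250,205:445],None,fx=3.3,fy=3.3,interpolation=cv2.INTER_CUBIC)
b=cv2.resize(s['p'][150:240,200:440],None,fx=3.3,fy=3.3,interpolation=cv2.INTER_CUBIC)
save('crop0',np.vstack([a,b]))
E
```

```text
a [0.591 0.337 0.011] raised px 29 [0.587 0.339 0.028] maxz 1.513
b [0.448 0.227 0.011] raised px 125 [0.441 0.223 0.063] maxz 1.513
bot [0.463 0.066 0.011] raised px 125 [0.457 0.065 0.058] maxz 1.513
c [ 0.463 -0.081  0.011] raised px 39 [ 0.462 -0.079  0.039] maxz 1.513
d [ 0.428 -0.23   0.011] raised px 66 [ 0.427 -0.22   0.048] maxz 0.06
bk [ 0.606 -0.346  0.011] raised px 118 [ 0.607 -0.343  0.044] maxz 1.513
p1 [0.594 0.087 0.011] raised px 86 [0.594 0.087 0.013] maxz 1.513
p4 [ 0.597 -0.14   0.011] raised px 108 [ 0.599 -0.136  0.014] maxz 1.513
bench [ 0.72  -0.029  0.011] raised px 2 [0.279 0.005 1.513] maxz 1.513
```

View pics/crop0.png

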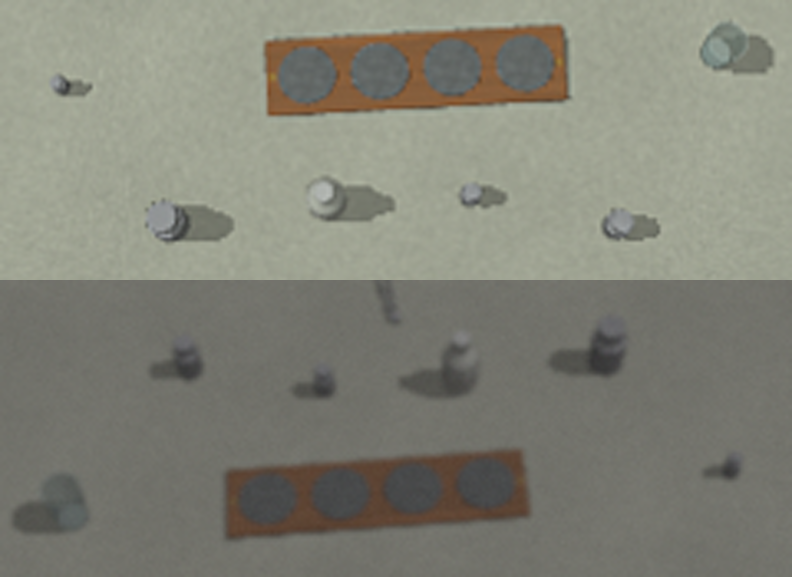

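Ordered by height and width: (224,190) is the 50 g, (348,224) the 100 g, (393,233) the 200 g and (256,231) the 500 g. I'll move the wrist camera over the row for precise fixes from two places.

```bash
cat >> h.py <<'E'
def down(yaw):  # jaw axis (tool y) at angle yaw from world x
    y=np.array([np.cos(yaw),np.sin(yaw),0]); z=np.array([0,0,-1.]); return np.c_[np.cross(y,z),y,z]
E
python3 - <<'E'
from h import *
for yaw in (0,np.pi):
    for p in [(.5,.0,.33),(.59,.337,.02),(.44,.223,.03),(.42,-.22,.03),(.462,-.08,.02),(.6,-.14,.03),(.594,.087,.03)]:
        q=bot.ik(p,down(yaw)); print(round(yaw,1),p,None if q is None else np.round(q,2))
E
```

```text
0 (0.5, 0.0, 0.33) [ 0.39  0.01 -0.2   0.   -1.36  2.75]
0 (0.59, 0.337, 0.02) [ 0.81  0.55 -0.21  0.   -0.81  2.34]
0 (0.44, 0.223, 0.03) [ 0.87  0.3  -0.63  0.   -0.64  2.27]
0 (0.42, -0.22, 0.03) None
0 (0.462, -0.08, 0.02) [ 0.25  0.28 -0.69  0.   -0.6   2.89]
0 (0.6, -0.14, 0.03) None
0 (0.594, 0.087, 0.03) [ 0.47  0.44 -0.39  0.   -0.75  2.67]
3.1 (0.5, 0.0, 0.33) [ 0.39  0.01 -0.2   0.   -1.36 -0.39]
3.1 (0.59, 0.337, 0.02) [ 0.81  0.55 -0.21  0.   -0.81 -0.81]
3.1 (0.44, 0.223, 0.03) [ 0.87  0.3  -0.63  0.   -0.64 -0.87]
3.1 (0.42, -0.22, 0.03) [-0.07  0.27 -0.67  0.   -0.63  0.07]
3.1 (0.462, -0.08, 0.02) [ 0.25  0.28 -0.69  0.   -0.6  -0.25]
3.1 (0.6, -0.14, 0.03) [ 0.09  0.46 -0.35  0.   -0.76 -0.09]
3.1 (0.594, 0.087, 0.03) [ 0.47  0.44 -0.39  0.   -0.75 -0.47]
```

```bash
python3 - <<'E'
from h import *
import pickle
R=down(np.pi); out=[]
for i,p in enumerate([(.47,.12,.36),(.47,-.12,.36)]):
    bot.reach(p,R); bot.pause(.2)
    P=bot.camera_params('wrist'); im,d=bot.grab_frame('wrist'); save(f'w{i}',im); out.append((P,im,d))
    print(bot.get_time(),np.round(bot.get_ee_pos(),3),np.round(P['extrinsics'],3).tolist(), bot.get_opening())
pickle.dump(out,open('w.pkl','wb')); print(np.round(P['camera_matrix'],1).tolist(),P['k1'])
E
```

```text
3.2083 [0.47 0.12 0.36] [[-1.0, 0.001, -0.0, 0.469], [0.001, 0.953, 0.302, 0.041], [0.001, 0.302, -0.953, 0.503], [0.0, 0.0, 0.0, 1.0]] 1.00156662078689
4.4083 [ 0.47  -0.119  0.36 ] [[-1.0, -0.001, -0.001, 0.47], [-0.001, 0.953, 0.302, -0.198], [0.0, 0.302, -0.953, 0.503], [0.0, 0.0, 0.0, 1.0]] 1.0003046060646346
[[293.2, 0.0, 319.5], [0.0, 293.2, 196.2], [0.0, 0.0, 1.0]] -0.04893847996101376
```

View pics/w0.png

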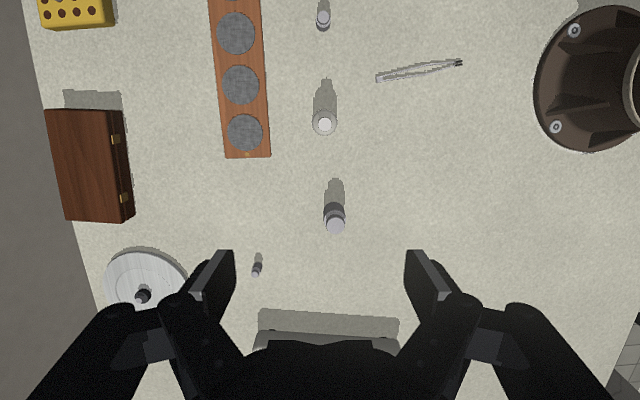

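View pics/w1.png

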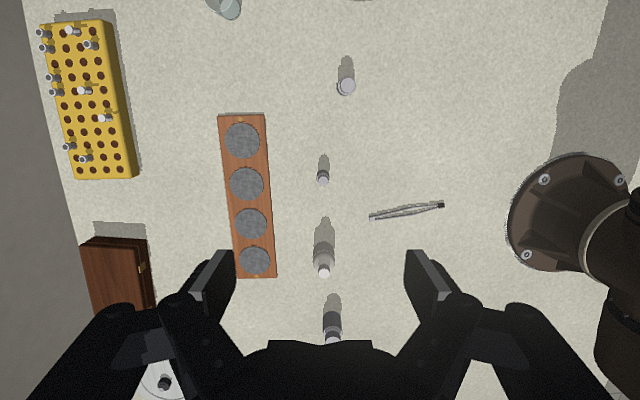

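w0 shows the 50 g at (257,265), the 500 g at (335,220) and pads 1–3 at (245,132), (241,84) and (236,33). w1 shows the 100 g at (323,175), the 200 g at (346,83) and pads 1–4 at (255,260), (251,223), (247,184) and (242,140). Next I'll extract knob tops and pad centres by mask, then triangulate.

```bash
cat >> h.py <<'E'
def blob(im,u,v,r,kind):
    """centroid + area of the steel top / felt blob nearest (u,v)"""
    x0,y0=max(0,u-r),max(0,v-r); w=im[y0:v+r+1,x0:u+r+1].astype(int); R,G,B=w[...,0],w[...,1],w[...,2]
    if kind=='top': m=(B-G>=1)&(G>105)
    else: m=(R-B<22)&(G>60)&(G<140)
    n,l,s,c=cv2.connectedComponentsWithStats(m.astype(np.uint8),connectivity=4)
    k=max(range(1,n),key=lambda i:s[i,4]) if n>1 else None
    return None if k is None else (c[k]+[x0,y0],s[k].tolist())
def tri(rs):
    A=np.zeros((3,3));b=np.zeros(3)
    for o,r in rs:
        d=r[0]/np.linalg.norm(r[0]); M=np.eye(3)-np.outer(d,d); A+=M;b+=M@o
    x=np.linalg.solve(A,b); return x,[np.linalg.norm(np.cross(x-o,r[0]/np.linalg.norm(r[0]))) for o,r in rs]
E
python3 - <<'E'
from h import *
import pickle
W=pickle.load(open('w.pkl','rb')); t=np.load('top0.npz')
pt=bot.camera_params('top')
for n,(i,u,v,r,tu,tv,h) in dict(w50=(0,255,272,10,224,190,.033),w500=(0,335,225,18,256,229,.068),w100=(1,323,178,12,348,224,.042),w200=(1,346,86,16,393,233,.053)).items():
    P,im,d=W[i]; a=blob(im,u,v,r,'top'); b=blob(t['p'],tu,tv,8,'top'); 
    print(n,'colour',im[v,u], a,b)
    if a is None or b is None: continue
    x,e=tri([rays('wrist',[a[0]],P),rays('top',[b[0]],pt)])
    C=cloud('wrist',d,P)[v-r:v+r,u-r:u+r].reshape(-1,3); C=C[(C[:,2]>h*.5)&(C[:,2]<.1)]
    print('  tri',np.round(x,4),np.round(e,4),'wrist@h',np.round(onplane('wrist',[a[0]],h,P)[0],4),'top@h',np.round(onplane('top',[b[0]],h,pt)[0],4),'depth maxz',np.round(np.percentile(C[:,2],95),3))
for n,(u0,v0,u,v,tu,tv) in dict(p1=(245,132,255,260,297,187),p2=(241,84,251,223,320,186),p3=(236,33,247,184,342,185),p4=(None,None,242,140,364,184)).items():
    L=[]
    for i,(a,b) in enumerate(((u0,v0),(u,v))):
        if a is None: continue
        q=blob(W[i][1],a,b,22 if i==0 else 20,'pad'); L.append(rays('wrist',[q[0]],W[i][0])); print(n,i,q,np.round(onplane('wrist',[q[0]],.011,W[i][0])[0],4))
    q=blob(t['p'],tu,tv,10,'pad'); print('  top',q,np.round(onplane('top',[q[0]],.011,pt)[0],4)); L.append(rays('top',[q[0]],pt))
    x,e=tri(L); print('  tri',np.round(x,4),np.round(e,4))
E
```

```text
w50 colour [160 158 161] (array([254.5   , 274.0625]), [7, 9, 7, 7, 32]) (array([221.71428571, 189.85714286]), [5, 7, 3, 3, 7])
  tri [0.5878 0.3393 0.0349] [0.0012 0.0012] wrist@h [0.5895 0.3405 0.033 ] top@h [0.5869 0.3399 0.033 ] depth maxz 0.034
w500 colour [171 168 171] (array([334.86764706, 224.02941176]), [7, 6, 22, 21, 272]) (array([253.075, 229.925]), [2, 5, 8, 10, 40])
  tri [0.4449 0.229  0.0611] [0.0009 0.0009] wrist@h [0.4445 0.2255 0.068 ] top@h [0.4448 0.2285 0.068 ] depth maxz 0.07
w100 colour [177 175 178] (array([322.40963855, 180.46987952]), [6, 10, 12, 10, 83]) (array([347.05, 223.1 ]), [5, 5, 5, 5, 20])
  tri [ 0.4637 -0.0762  0.032 ] [0.0008 0.0008] wrist@h [ 0.4645 -0.0785  0.042 ] top@h [ 0.4618 -0.076   0.042 ] depth maxz 0.044
w200 colour [177 174 177] (array([346.24680851,  85.53617021]), [8, 7, 18, 18, 235]) (array([392.17241379, 231.93103448]), [4, 4, 7, 7, 29])
  tri [ 0.4291 -0.2242  0.0324] [0.0004 0.0004] wrist@h [ 0.4307 -0.2234  0.053 ] top@h [ 0.4272 -0.2207  0.053 ] depth maxz 0.055
p1 0 (array([244.49655851, 132.12094395]), [4, 4, 36, 37, 1017]) 
[... 420 characters left out ...]
11 ]
  top (array([319.65367965, 185.995671  ]), [1, 2, 18, 17, 231]) [0.5948 0.0104 0.011 ]
  tri [0.5952 0.0103 0.0101] [0.0002 0.0001 0.0002]
p3 0 (array([235.307393  ,  32.91673152]), [2, 1, 39, 43, 1285]) [ 0.5971 -0.0644  0.011 ]
p3 1 (array([246.08870968, 183.55990783]), [3, 4, 34, 33, 868]) [ 0.5972 -0.0648  0.011 ]
  top (array([341.64473684, 184.92105263]), [2, 2, 17, 17, 228]) [ 0.5964 -0.0643  0.011 ]
  tri [ 0.5971 -0.0645  0.0102] [0.0002 0.0003 0.0006]
p4 1 (array([241.82215447, 140.31707317]), [3, 3, 35, 36, 984]) [ 0.599  -0.1395  0.011 ]
  top (array([363.7079646 , 183.73451327]), [2, 2, 17, 17, 226]) [ 0.5983 -0.1393  0.011 ]
  tri [ 0.5988 -0.1394  0.0104] [0.0004 0.0004]
```

Pads fit well: spacing 75 mm, triangulated height about 10.3 mm. Depth heights confirm which weight is which. Now the 500 g: hover, refine from near, grasp, place on pad4.

```bash
cat >> h.py <<'E'
R=down(np.pi)
PAD={1:(.5932,.0852),2:(.5952,.0102),3:(.5971,-.0645),4:(.5988,-.1394)}
WT={'w500':((.4446,.2262),.068,.038,.030,.012,4),'w200':((.4300,-.2225),.053,.028,.022,.004,3),
    'w100':((.4640,-.0778),.042,.022,.018,.003,2),'w50':((.5888,.3402),.033,.018,.014,.002,1)}
def project(P,X):
    T=np.linalg.inv(P['extrinsics']); k=np.array([P['k1'],0,0,0],float)
    return cv2.projectPoints(np.array([X],float),cv2.Rodrigues(T[:3,:3])[0],T[:3,3],np.array(P['camera_matrix']),k)[0].ravel()
def look(xy,h,dk,tag=None):
    P=bot.camera_params('wrist'); im,d=bot.grab_frame('wrist')
    u,v=project(P,[*xy,h]).round().astype(int); r=int(293*dk/(P['extrinsics'][2][3]-h)*1.0)+8
    b=blob(im,u,v,r,'top'); x=onplane('wrist',[b[0]],h,P)[0]
    if tag: save(tag,im)
    z=cloud('wrist',d,P)[int(b[0][1]),int(b[0][0]),2]
    print('look',(u,v),np.round(b[0],1),b[1],'xy',np.round(x[:2],4),'depth z',round(float(z),4))
    return x[:2],rays('wrist',[b[0]],P)
def pick(n):
    xy,h,d,dk,zg,pad=WT[n]; xy=np.array(xy)
    bot.reach([*xy,.19],R); bot.move_gripper(min(1,(d+.03)/.085)); bot.pause(.15)
    a,r1=look(xy,h,dk)
    bot.movel([*a,.13]); bot.pause(.15); b,r2=look(a,h,dk,n+'_hover')
    print('tri',np.round(tri([r1,r2])[0],4))
    return b
def grasp(n,xy,N=40):
    zg=WT[n][4]; f0=np.array(bot.get_contact_force())
    bot.movel([*xy,zg+.01],rate=.1); bot.movel([*xy,zg],rate=.04)
    print('df down',np.round(bot.get_contact_force()-f0,2))
    bot.move_gripper(0,N); print('opening mm',round(bot.get_opening()*85,1),'t',round(bot.get_time(),2))
    bot.movel([*xy,.13],rate=.12); bot.pause(.2); print('df lift',np.round(bot.get_contact_force()-f0,2),bot.get_opening()*85)
E
python3 - <<'E'
from h import *
b=pick('w500'); print(b,bot.get_time())
E
```

```text
look (np.int64(319), np.int64(191)) [319.4 190.9] [23, 23, 37, 35, 820] xy [0.444 0.226] depth z 0.0688
look (np.int64(319), np.int64(212)) [318.7 210.7] [28, 22, 45, 49, 1326] xy [0.4444 0.2247] depth z 0.0687
tri [0.4442 0.231  0.051 ]
[0.4444155  0.22466064] 7.1167
```

View pics/w500_hover.png

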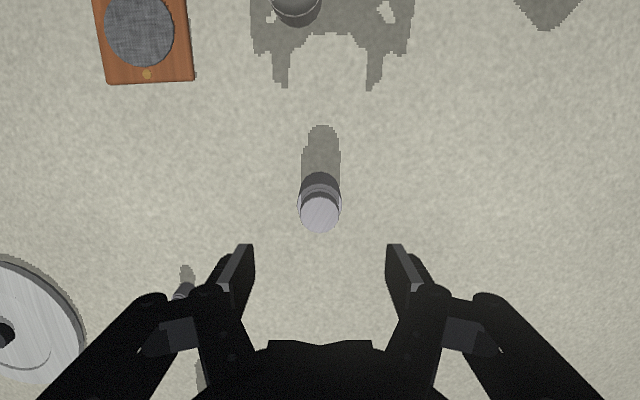

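The 500 g knob top is at about (319,214). The blob also caught the body ledge (rows 173–190), so I'll gate the mask by depth near the top surface and re-look, then grasp.

```bash
cat >> h.py <<'E'
def look(xy,h,dk,tag=None):
    P=bot.camera_params('wrist'); im,d=bot.grab_frame('wrist')
    if tag: save(tag,im)
    C=cloud('wrist',d,P); m=(C[...,2]>h-.004)&(C[...,2]<h+.006)&(np.hypot(C[...,0]-xy[0],C[...,1]-xy[1])<dk/2+.012)
    n,l,s,c=cv2.connectedComponentsWithStats(m.astype(np.uint8)); k=1+np.argmax(s[1:,4])
    (cu,cv_),rad=cv2.minEnclosingCircle(np.argwhere(l==k)[:,::-1].astype(np.float32))
    x=onplane('wrist',[c[k]],h,P)[0]; z=np.median(C[l==k][:,2])
    print('look',np.round(c[k],1),np.round([cu,cv_,rad],1),s[k].tolist(),'xy',np.round(x[:2],4),'z',round(float(z),4))
    return x[:2],rays('wrist',[c[k]],P)
E
python3 - <<'E'
from h import *
xy,h,d,dk,*_=WT['w500']
a,r1=look(xy,h,dk)
bot.movel([*a,.17]); b,r2=look(a,h,dk); print('tri',np.round(tri([r1,r2])[0],4))
print(a,b)
grasp('w500',a)
P=bot.camera_params('wrist'); im,_=bot.grab_frame('wrist'); save('w500_held',im)
E
```

```text
look [319.  213.9] [319.  213.5  19.8] [300, 195, 39, 39, 1175] xy [0.4441 0.2271] z 0.0687
look [318.8 196.7] [318.7 197.   17. ] [302, 181, 34, 33, 874] xy [0.4442 0.2272] z 0.0687
tri [0.4442 0.2279 0.066 ]
[0.44411903 0.22710324] [0.44419152 0.22723373]
df down [0.21 0.31 0.55]
opening mm 36.5 t 10.05
df lift [ 1.7   0.17 -4.68] 36.804444469895685
```

View pics/w500_held.png

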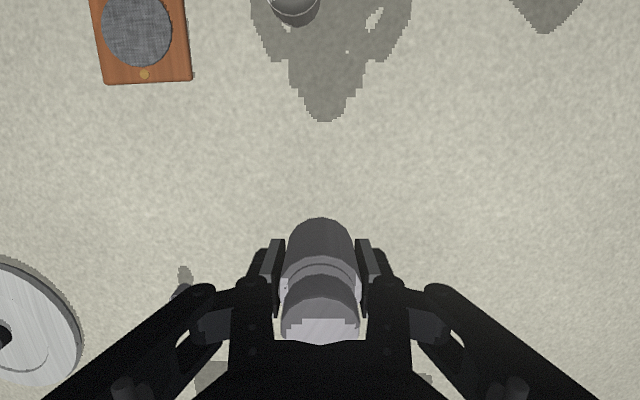

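The 500 g is held upright and the lift force of 4.7 N matches its weight. Placing it on pad4.

```bash
cat >> h.py <<'E'
def place(n):
    xy,h,d,dk,zg,pad=WT[n]; p=PAD[pad]
    bot.movel([*p,.13],rate=.25); bot.movel([*p,zg+.020],rate=.12); bot.pause(.15)
    f0=bot.get_contact_force()[2]; z=zg+.0135
    bot.movel([*p,z],rate=.02)
    while z>zg+.0085:
        f=bot.get_contact_force()[2]-f0
        if f>max(.6,0): break
        z-=.0005; bot.movel([*p,z],rate=.01)
    print('contact at dz',round((z-zg)*1000,2),'mm f',round(f,2))
    o=bot.get_opening()
    for k in (.05,.1): bot.move_gripper(min(1,o+k))
    bot.move_gripper(min(1,(d+.028)/.085)); bot.pause(.1)
    bot.movel([*p,.13],rate=.12); print('t',round(bot.get_time(),2))
E
python3 - <<'E'
from h import *
place('w500')
xy,r=look(PAD[4],.079,.030,'placed500'); print('err mm',np.round((xy-PAD[4])*1000,1))
E
```

```text
contact at dz 11.0 mm f 6.08
t 17.94
look [318.7 219.5] [318.6 219.8  21. ] [298, 200, 42, 40, 1319] xy [ 0.5979 -0.1395] z 0.0797
err mm [-0.9 -0.1]
```

View pics/placed500.png

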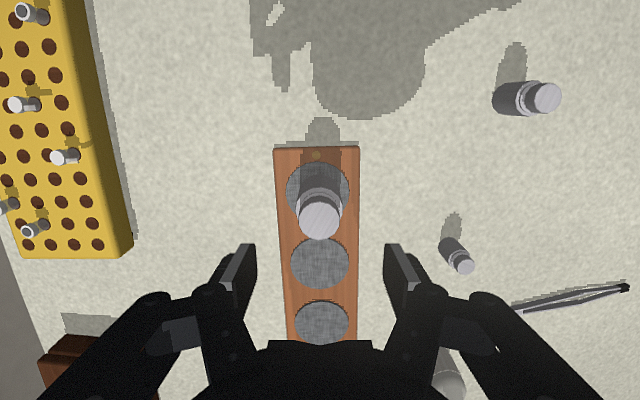

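The 500 g stands upright on pad4 (knob at (319,220)), within 1 mm of centre. Next the 200 g, with checks by numbers.

```bash
cat > go.py <<'E'
import sys
from h import *
n=sys.argv[1]; h,dk,pad=WT[n][1],WT[n][3],WT[n][5]
b=pick(n)
if np.hypot(*(b-WT[n][0]))>.006: sys.exit('far off')
grasp(n,b)
if abs(bot.get_opening()*.085-WT[n][2])>.004: sys.exit('bad grasp')
place(n)
xy,r=look(PAD[pad],h+.011,dk,'placed_'+n); print('err mm',np.round((xy-PAD[pad])*1000,1))
E
python3 go.py w200
```

```text
look [319.6 184.2] [319.6 184.   11.1] [309, 174, 22, 22, 380] xy [ 0.4291 -0.2249] z 0.0536
look [319.5 206.5] [319.5 206.5  13.7] [306, 194, 28, 26, 568] xy [ 0.4293 -0.2251] z 0.0536
tri [ 0.4292 -0.2243  0.0507]
df down [0.4  0.04 0.49]
opening mm 26.8 t 22.09
df lift [ 0.89 -0.74 -1.63] 26.51238216191642
contact at dz 11.0 mm f 4.57
t 29.48
look [318.6 212.2] [318.6 212.1  14.5] [305, 198, 29, 29, 637] xy [ 0.5963 -0.0646] z 0.0646
err mm [-0.8 -0.1]
```

```bash
python3 go.py w100
```

```text
look [318.4 183.4] [318.4 183.3   8.4] [310, 176, 17, 16, 217] xy [ 0.4642 -0.0784] z 0.0428
look [319.6 201.7] [319.6 201.7  10.3] [310, 192, 20, 21, 323] xy [ 0.4643 -0.0786] z 0.0426
tri [ 0.4643 -0.0776  0.0391]
df down [-0.88 -0.13 -0.3 ]
opening mm 20.4 t 33.43
df lift [-1.08 -0.19 -0.89] 20.706252761760993
contact at dz 11.0 mm f 3.91
t 40.54
look [318.7 207.4] [318.6 207.2  11. ] [308, 197, 22, 22, 367] xy [0.5943 0.0101] z 0.0536
err mm [-0.9 -0.1]
```

View pics/placed_w100.png

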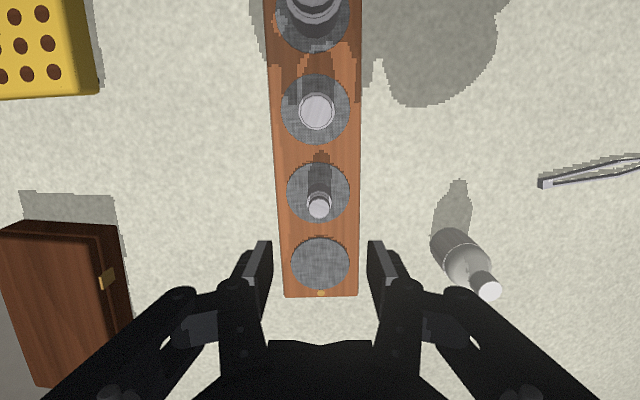

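The 100 g (319,207), 200 g (317,112) and 500 g (top) all stand upright on their pads. Pad1 at (320,263) is free for the 50 g.

```bash
python3 go.py w50
```

```text
look [317.8 182.6] [317.8 182.5   6.7] [312, 176, 13, 14, 142] xy [0.59   0.3407] z 0.0335
look [319.4 197.7] [319.4 197.7   8.1] [312, 190, 16, 16, 207] xy [0.59   0.3405] z 0.0335
tri [0.59   0.3414 0.0302]
df down [-1.15 -0.13  0.02]
opening mm 16.1 t 45.14
df lift [-1.26 -0.21 -0.67] 15.919085506551982
contact at dz 11.0 mm f 3.33
t 52.67
look [318.7 204. ] [318.8 204.    8.5] [311, 196, 17, 17, 228] xy [0.5923 0.0853] z 0.0446
err mm [-0.9  0.1]
```

All four report within 1 mm. Final check with the arm clear of the rest.

```bash
python3 - <<'E'
from h import *
bot.reach([.47,-.15,.36],R); bot.pause(.3)
for n,(xy,h,d,dk,zg,pad) in WT.items():
    x,_=look(PAD[pad],h+.011,dk); print(n,np.round((x-PAD[pad])*1000,1))
im,_=bot.grab_frame('wrist'); save('final',im)
p,_=bot.grab_frame('scene'); s=np.load('scene0.npz')['p']
print('beaker diff',np.abs(p[205:232,205:235].astype(int)-s[205:232,205:235]).mean()); print(bot.get_time())
E
```

```text
look [232.7 167.3] [232.8 167.1  10.1] [223, 157, 20, 21, 311] xy [ 0.5971 -0.139 ] z 0.0796
w500 [-1.7  0.4]
look [240.3 211.1] [240.4 211.3   7. ] [234, 205, 14, 13, 148] xy [ 0.5958 -0.0645] z 0.0647
w200 [-1.3  0. ]
look [245.8 248.2] [246.5 248.9   4.9] [242, 244, 10, 10, 59] xy [0.5953 0.0073] z 0.0531
w100 [ 0.1 -2.9]Traceback (most recent call last):
  File "<stdin>", line 4, in <module>
  File "h.py", line 64, in look
    n,l,s,c=cv2.connectedComponentsWithStats(m.astype(np.uint8)); k=1+np.argmax(s[1:,4])
                                                                      ~~~~~~~~~^^^^^^^^^
    return _wrapfunc(a, 'argmax', axis=axis, out=out, **kwds)
    return bound(*args, **kwds)
ValueError: attempt to get argmax of an empty sequence
```

The finger hides the 100 g and 50 g from this viewpoint, so those two readings don't count. I'll look from the fixed cameras and from a place further back.

```bash
python3 - <<'E'
from h import *
bot.reach([.45,.1,.36],R); bot.pause(.3)
for n in('w50','w100','w200'):
    xy,h,d,dk,zg,pad=WT[n]; x,_=look(PAD[pad],h+.011,dk); print(n,np.round((x-PAD[pad])*1000,1))
im,_=bot.grab_frame('wrist')
p,_=bot.grab_frame('scene'); s=np.load('scene0.npz')['p']
print('beaker diff',np.abs(p[205:232,205:235].astype(int)-s[205:232,205:235]).mean(),'bench diff',np.abs(p[240:260,380:410].astype(int)-s[240:260,380:410]).mean(),bot.get_time())
save('final',np.vstack([im[:220],cv2.resize(p[140:250,200:440],(640,293))]))
E
```

```text
look [228.9 147.4] [229.  147.5   4.6] [225, 143, 9, 10, 63] xy [0.5914 0.0852] z 0.0447
w50 [-1.8 -0. ]
look [221.3  97.8] [221.   98.    6.4] [216, 92, 12, 13, 120] xy [0.5935 0.0109] z 0.0536
w100 [-1.7  0.7]
look [213.1  41.5] [213.   41.5   9. ] [205, 33, 17, 18, 231] xy [ 0.5949 -0.0631] z 0.0644
w200 [-2.2  1.4]
beaker diff 1.4181069958847736 bench diff 1.5355555555555556 56.075
```

View pics/final.png

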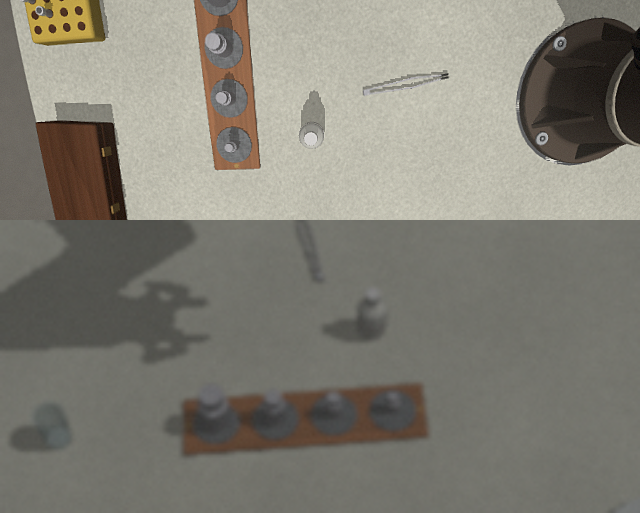

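All four stand upright, one per pad, in size order with the smallest at the balance end. The beaker at (52,425) has not moved. Handing in.

```bash
python3 -c "
from cell import bot
bot.hand_in(); print(bot.get_time())"
```

```text
the job is handed in; nothing more can be done
the job is handed in; nothing more can be done
```

The four weights stand upright on the rest, each near the middle of its pad: 50 g on pad1 (the pad nearest the balance), 100 g on pad2, 200 g on pad3 and 500 g on pad4. I handed the job in at about 56 s of the 93 s allowed.

- **Setting down:** each weight was lowered in 0.5 mm steps and released only once contact was felt. Contact came 11 mm above bench level every time, which matches the pad tops.
- **Position:** close-up checks right after each placing put every weight within 1 mm of its pad centre. The final views from farther off read 1.3–2.6 mm off, mostly in −x. I put that down to the wrist camera viewing at an angle, together with its 2 mm calibration.
- **Beaker:** it was not touched. Its image differs from the start picture only by noise.
- **Checks that failed or disagreed:**
    - One final viewpoint had a finger hiding the 100 g and 50 g weights, so I repeated that check from another place.
    - The final close views did not re-measure the 500 g weight after that move, but the first viewpoint had it 1.7 mm off.
    - Heights triangulated from two wrist views came out 2–3 mm low, while the depth readings agreed with the given heights to within 1 mm.

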